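Hold the scanner lid half open

TASK

I want to adjust the lid sensor of the little flatbed scanner. Take the stapler off its lid and set it down upright in the shallow open tray (do not drop it), and only then lift the lid by 45 degrees and hold it there in the gripper: the lid falls shut when let go, so finish while still holding it. Do not open the lid past 60 degrees at any time, and leave the other things on the desk where they are.

Things in the scene. Friction and masses are not known exactly. Their poses are not given: they have to be found in the camera images.
- lid (a joint): opening angle of the scanner's lid, rad: 0 shut, 0.785 is 45 degrees; mechanical stop at 1.5. The lid is a white flat plate 275 (from hinge to front edge) x 256 x 16 mm, 0.5 to 0.9 kg, hinged along its far edge; it turns freely and falls shut from any angle up to 70 degrees.
- lid_hinge (a point): point on the hinge axis, at mid width of the lid, at the lid's underside, 66 mm above the desk; it turns with the lid. With the lid shut its x axis points from the lid's front edge to the hinge, y along the hinge axis (to the left as the robot sees it at yaw 0), z up; opening turns it about +y, so that the front edge goes up and back towards the hinge.
- lid_handle (a point): centre of the lid's handle: a round dark steel bar 12 mm thick, parallel to the hinge, with 106 mm free length between two posts that stand on the lid near its front edge. It lies in the lid_hinge frame at (-250, 0, +52) mm; its centre is 36 mm above the lid's top face. Axes as lid_hinge. The bar can turn between the fingers while the lid swings.
- scanner: small grey flatbed scanner, body 270 x 250 x 60 mm on four feet, fixed to the desk; origin on the desk under its centre; x points to the hinge side, away from the robot at yaw 0. With the lid shut the lid's top face is 82 mm above the desk and it covers x -140 to +135 mm, y -128 to +128 mm. Nothing else of the scanner moves.
- stapler: dark steel and black stapler, 130 long (its x) x 36 wide (its y) x 52 mm high, 0.15 to 0.3 kg, lying upright on the shut lid; origin at the centre of its underside, z up. Flat parallel sides, to be gripped across y near its middle, about 30 mm above its underside.
- tray: shallow open dark steel tray, 200 (x) x 160 (y) x 30 mm high, walls 5 mm, floor 5 mm thick, 0.6 kg, loose on the desk to the left or right of the scanner; origin on the desk under its centre.
- carton: small open cardboard carton, 130 x 120 x 100 mm, on the side of the scanner where the tray is not; origin at the centre of its underside. Leave alone.
- mug: white mug, 80 mm across, 92 mm high; origin at the centre of its underside. Leave alone.
- tape_roll: roll of clear packing tape lying flat, 100 mm across, 45 mm high, near the robot; origin at the centre of its underside. Leave alone.
- wrench: steel open-ended wrench, 150 mm long, lying near the robot. Leave alone.
- jar: clear jar with steel cap, 64 mm across, 85 mm high; origin at the centre of its underside. Leave alone.
- cleaner: white bottle, 60 mm across, 165 mm high; origin at the centre of its underside. Leave alone.
- gift_box: plain white product box 90 x 70 x 60 mm; origin at the centre of its underside. Leave alone.

How it is judged:
By the outcome, as a careful person would: the job done as asked, in the order asked, and still so for the second after the job is handed in, while the arm keeps its last pose, push and grip.
It also fails if it takes over 58 s, if anything falls off the work surface, if the arm or the gripper's body presses on something with over 40 N, if the wrist force passes 120 N, or if a joint passes its speed limit or range.

ROBOT

A 7-joint arm with a two-finger parallel gripper is mounted at the origin on the work surface. World frame = base frame: x ahead of the robot, y to its left, z up, the work surface at z = 0. Lengths are in m, angles in rad, forces in N, time in s.
With the tool pointing down it reaches from about 0.4 to 0.85 m from the base axis. Payload 4.5 kg.
Tool frame: the origin (TCP) lies at the very end of the fingers, on their centre line; the grasp point (between the pads) lies 19 mm behind it; y points along the fingers, x is the direction in which the jaws open and shut, and the axes are right-handed (so a half turn about y gives the same grasp; the last joint's range is limited). The gripper opens to 88 mm and grips with 3 to 60 N. Pads are 18 mm wide; open, the fingers measure 123 mm over their backs; the gripper's body (75 mm by 187 mm) begins 45 mm behind the grasp point.
Start: joints at [-1.126, 0.689, -0.195, 1.565, 0.157, 0.902, -0.215], TCP at [0.25, 0.573, 0.239] pointing down, gripper open.
Joint ranges: [-3.01, 3.01], [-0.46, 2.08], [-1.47, 1.51], [0.13, 2.56], [-1, 4.14], [0.04, 2.09], [-2.66, 2.66]. Speed limits (rad/s): [2.57, 2.57, 3.14, 3.14, 3.14, 3.14, 3.14].

INTERFACE

Orientations are given as a unit quaternion [x, y, z, w].
In Python, from plant import r gives the robot as it stands.
- The arm moves only by the shell command python3 -m inch 'ROWS' [OPENING] [FORCE]. ROWS is JSON, a list of rows, each a list of 6 numbers: the shift along the tool's x, y, z in mm, then the turn, a rotation vector about the tool's x, y, z in rad. In form: [[x, y, z, ax, ay, az], ...]. A call has 1 to 12 rows; each row shifts and turns the commanded pose from where the row before left it, along the tool's axes as they then stand; what a row does not reach is not made up. A row lasts 1/12 s, in which the tool goes at most 41.7 mm and 7.16 degrees, less where a joint would pass 70% of its speed; a pose out of reach is approached as far as the arm can. A call is refused whole if a number of a shift passes 41.7 or a number of a turn 0.125, either way. A call with a gripper value outside its range is refused whole. OPENING is the finger opening in mm, from 0 to 88.1, set as the call begins (- or left out, the last holds). The fingers move at their own pace and stop on an object; FORCE is the grip in N (left out, the last holds). Time passes only in rows, so rows that do not move let the fingers close. It gives the time, the measured TCP pose, the force and the opening at its end, in the units of the state.
- r.get_state(): the state, without advancing time (a new reading comes with each control period).
- r.snapshot(name): name is "side" or "top" or "wrist"; returns a dict with "img" (384x512x3 uint8, red, green, blue), "range_z" (384x512 float32, m along the optical axis (not along the pixel's ray), 0 where there is no reading), "mtx" (3x3 intrinsics, pixels), "camera_from_world" (4x4, takes a point from world to camera coordinates); the wrist camera has in their place "tool_from_camera" (4x4, takes a point from camera to tool coordinates, whose origin is the TCP and whose axes are the tool frame's). Camera axes: x right, y down, z forward; pixel columns grow to the right and rows downward; lengths in m; the calibration is good to about 2 mm. A picture is of the moment at which its call begins: read the wrist's pose just before it.
- r.finish_job(): hands the job in, once; it reports no verdict.
The state is a dict: "clock": time; "q": joint angles; "qd": joint speeds; "joint_torque": joint torques, N m; "tool_pos": TCP position; "eef_rot": TCP orientation; "contact_force": force on the tool from outside, world axes, zero at the start; "moment": the same for the moment, N m; "opening": opening from 0.0 (shut) to 1.0 (fully open).
Only numpy, scipy, OpenCV 4.12 (cv2) and the standard library are available. Lean on these libraries where they do the work, as an engineer would, in place of code of your own. Each camera call takes 0.05 s, during which the arm holds its last target.

## Working session

There is one attempt and no reset: what is moved stays moved. The work goes in short steps, Python scripts to look and compute and a shell command to move; the robot and the scene stay as the last step left them, time stands still between calls to the robot, and variables do not carry over. Pictures are saved under pics/ and viewed, and the job is handed in when it is done.

```bash
ls; mkdir -p pics
python3 - <<'E'
from plant import r
import cv2,numpy as np
s=r.get_state();print(s)
for n in("side","top","wrist"):
    d=r.snapshot(n);cv2.imwrite(f"pics/{n}0.png",d["img"][:,:,::-1]);np.savez(f"{n}0.npz",**d)
    print(n,d["mtx"].tolist(),d.get("camera_from_world",d.get("tool_from_camera")).round(4).tolist())
E
```

```text
pics
{'clock': 0.0, 'q': array([-1.12618658,  0.69000322, -0.19451238,  1.56636117,  0.15729353,
        0.90251956, -0.2151232 ]), 'qd': array([ 1.55101367e-04,  6.58517933e-04, -2.80740684e-04,  4.03728680e-05,
       -3.56403177e-04,  1.33222358e-04,  1.31311723e-03]), 'joint_torque': array([ 2.61409295e-04, -5.27569413e+01, -1.26653261e+00, -1.53428954e+01,
       -5.25708636e-02,  6.62365579e-03,  1.67590069e-04]), 'tool_pos': array([0.24938104, 0.5723795 , 0.23789344]), 'eef_rot': array([ 0.59186683,  0.38699036, -0.38805858, -0.59105216]), 'contact_force': array([ 0.07591434, -0.64591032, -0.34456944]), 'moment': array([ 0.06326063,  0.03983487, -0.03232486]), 'opening': 0.999189768027218}
side [[394.32498776546447, 0.0, 260.0616434754136], [0.0, 394.32498776546447, 183.58435773914076], [0.0, 0.0, 1.0]] [[0.9925, -0.1208, 0.0163, -0.5682], [-0.0576, -0.5829, -0.8105, 0.1079], [0.1074, 0.8035, -0.5855, 1.2085], [0.0, 0.0, 0.0, 1.0]]
top [[441.857761688863, 0.0, 256.6610193857929], [0.0, 441.857761688863, 189.26613653635908], [0.0, 0.0, 1.0]] [[-0.0201, -0.9995, -0.0261, 0.0272], [-0.9991, 0.0211, -0.0367, 0.569], [0.0373, 0.0253, -0.999, 1.3856], [0.0, 0.0, 0.0, 1.0]]
wrist [[321.28699042498863, 0.0, 247.0833914481676], [0.0, 321.28699042498863, 193.1786963872374], [0.0, 0.0, 1.0]] [[1.0, -0.0002, -0.0002, -0.0001], [0.0001, -0.3073, 0.9516, -0.1454], [-0.0002, -0.9516, -0.3073, 0.0792], [0.0, 0.0, 0.0, 1.0]]
```

View pics/top0.png

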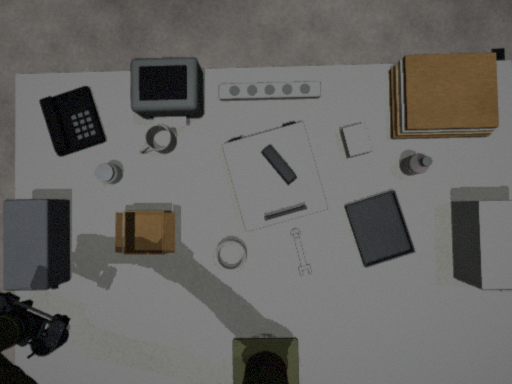

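View pics/side0.png

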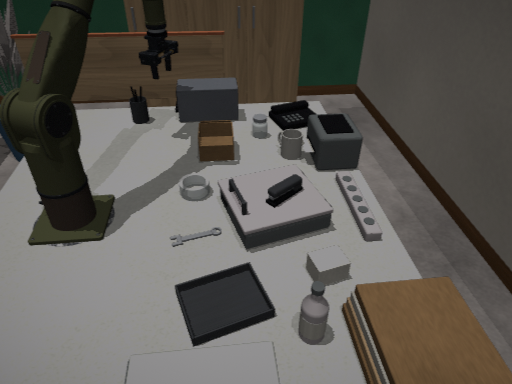

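Top view: stapler at about (279,165) on the lid, handle bar at (286,212), tray at (379,228) on the robot's right, and carton at (146,232) on its left.

```bash
cat > h.py <<'E'
import numpy as np,cv2
def cloud(d):
    K=d["mtx"];z=d["range_z"];v,u=np.indices(z.shape)
    p=np.stack([(u-K[0,2])/K[0,0]*z,(v-K[1,2])/K[1,1]*z,z],-1)
    T=np.linalg.inv(d["camera_from_world"]);w=p@T[:3,:3].T+T[:3,3]
    w[z==0]=np.nan;return w
def ray(d,uv,h):
    K=d["mtx"];T=np.linalg.inv(d["camera_from_world"])
    q=np.c_[(np.asarray(uv,float)-K[:2,2])/[K[0,0],K[1,1]],np.ones(len(uv))]@T[:3,:3].T
    o=T[:3,3];return o+q*((h-o[2])/q[:,2])[:,None]
E
python3 - <<'E'
from h import *
d=dict(np.load("top0.npz"));w=cloud(d);g=d["img"].max(2)
print("desk z",np.nanmedian(w[300:330,330:420,2]))
def rep(n,m,box,h):
    mm=np.zeros_like(g);x0,y0,x1,y1=box;mm[y0:y1,x0:x1]=m[y0:y1,x0:x1]
    c=max(cv2.findContours(mm,0,1)[0],key=cv2.contourArea)[:,0]
    k=np.zeros_like(g);cv2.drawContours(k,[c[:,None]],-1,1,-1)
    print(n,"medz",np.nanpercentile(w[k>0][:,2],[5,50,95]).round(3))
    P=ray(d,c,h)[:,:2]
    R=cv2.minAreaRect((P*1000).astype(np.float32));print(R);print(cv2.boxPoints(R).round(0).tolist())
    print("cloud xy mean",np.nanmean(w[k>0],0).round(4))
dark=(g<75).astype(np.uint8)
rep("stapler",dark,(255,138,302,190),.13)
rep("handle",dark,(255,198,312,225),.118)
rep("tray",dark,(335,180,425,275),.03)
lid=((abs(w[...,2]-.082)<.015)|(w[...,2]>.082)&(w[...,2]<.16)).astype(np.uint8)
rep("lid",lid,(215,115,335,240),.082)
# heights map prints
for uv in[(279,165),(275,158),(285,175),(286,212),(379,228),(250,180)]:print(uv,w[uv[1],uv[0]].round(3),g[uv[1],uv[0]])
E
python3 - <<'E'
import cv2
i=cv2.imread("pics/top0.png")[110:280,210:425]
cv2.imwrite("pics/top0c.png",cv2.resize(i,None,fx=3.5,fy=3.5,interpolation=2))
E
```

```text
desk z 0.0005407932480674393
stapler medz [0.092 0.13  0.137]
((636.7844848632812, -52.64282989501953), (124.9787368774414, 37.025245666503906), 38.391353607177734)
[[576.0, -77.0], [599.0, -106.0], [697.0, -28.0], [674.0, 1.0]]
cloud xy mean [ 0.6368 -0.0528  0.127 ]
handle medz [0.083 0.124 0.129]
((497.8169860839844, -67.78398132324219), (11.967044830322266, 122.08528137207031), 14.380023956298828)
[[477.0, -10.0], [507.0, -128.0], [519.0, -125.0], [488.0, -7.0]]
cloud xy mean [ 0.4976 -0.0672  0.1207]
tray medz [0.001 0.006 0.03 ]
((440.5281066894531, -359.5008850097656), (200.2430877685547, 162.63148498535156), 16.547286987304688)
[[321.0, -310.0], [368.0, -466.0], [560.0, -409.0], [513.0, -253.0]]
cloud xy mean [ 0.4391 -0.3654  0.0089]
lid medz [0.078 0.083 0.128]
((608.27685546875, -38.51055908203125), (281.27496337890625, 255.3018035888672), 14.585158348083496)
[[440.0, 50.0], [504.0, -197.0], [777.0, -127.0], [712.0, 120.0]]
cloud xy mean [ 0.605  -0.0394  0.0865]
(279, 165) [ 0.634 -0.054  0.127] 58
(275, 158) [ 0.655 -0.042  0.129] 55
(285, 175) [ 0.604 -0.07   0.133] 60
(286, 212) [ 0.498 -0.071  0.128] 57
(379, 228) [ 0.44  -0.366  0.007] 52
(250, 180) [0.595 0.033 0.082] 126
```

View pics/top0c.png

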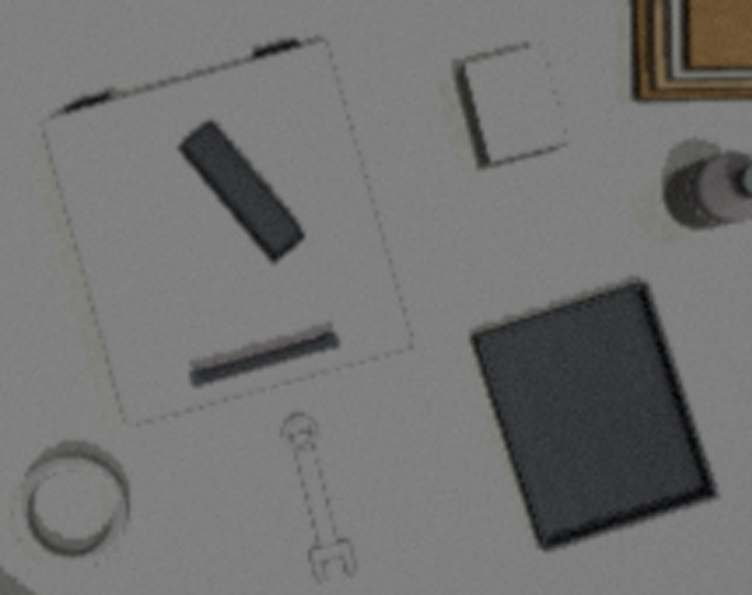

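View pics/wrist0.png

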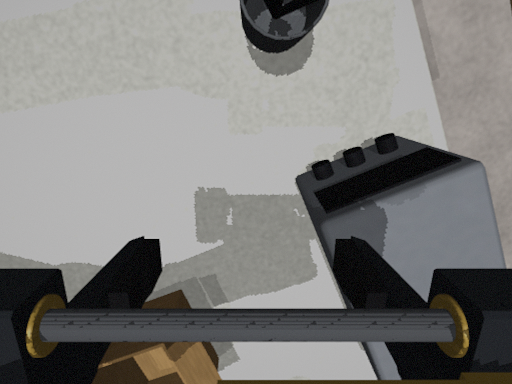

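```bash
cat >> h.py <<'E'
from scipy.spatial.transform import Rotation as Ro
def plan(s,p,phi,tilt=0):
    """TCP target p, jaw axis yaw phi(rad); shift in present tool axes, then turn (rotvec tool axes)"""
    R=Ro.from_quat(s["eef_rot"]);M=R.as_matrix()
    x=np.array([np.cos(phi),np.sin(phi),0]);y=np.array([0,0,-1.]);z=np.cross(x,y)
    T=Ro.from_matrix(np.c_[x,y,z])
    if tilt: T=Ro.from_rotvec(tilt*np.array([-np.sin(phi),np.cos(phi),0]))*T
    print("pos",s["tool_pos"].round(4),"jaw yaw",np.degrees(np.arctan2(M[1,0],M[0,0])).round(2),"ydir",M[:,1].round(3))
    print("shift mm",(M.T@(np.array(p)-s["tool_pos"])*1000).round(1),"turn",(R.inv()*T).as_rotvec().round(3),"t",s["clock"],"F",s["contact_force"].round(1),"op",s["opening"].round(3),"q",s["q"].round(2))
E
python3 - <<'E'
from h import *; from plant import r
s=r.get_state()
for a in(128.4,-51.6):plan(s,[.637,-.053,.238],np.radians(a))
E
```

```text
pos [0.2494 0.5726 0.2381] jaw yaw 66.47 ydir [-0.    -0.001 -1.   ]Traceback (most recent call last):
  File "<stdin>", line 3, in <module>
  File "h.py", line 19, in plan
    print("shift mm",(M.T@(np.array(p)-s["tool_pos"])*1000).round(1),"turn",(R.inv()*T).as_rotvec().round(3),"t",s["clock"],"F",s["contact_force"].round(1),"op",s["opening"].round(3),"q",s["q"].round(2))
                                                                                                                                                                 ^^^^^^^^^^^^^^^^^^
AttributeError: 'float' object has no attribute 'round'
```

```bash
sed -i 's/s\["opening"\].round(3)/round(s["opening"],3)/' h.py
python3 - <<'E'
from h import *; from plant import r
s=r.get_state()
for a in(128.4,-51.6):plan(s,[.637,-.053,.238],np.radians(a))
E
```

```text
pos [0.2494 0.5726 0.2381] jaw yaw 66.47 ydir [-0.    -0.001 -1.   ]
shift mm [-418.8    0.8 -605.1] turn [-1.000e-03 -1.081e+00 -1.000e-03] t 0.15 F [ 1.  -0.1  0. ] op 1.002 q [-1.13  0.69 -0.19  1.57  0.16  0.9  -0.22]
pos [0.2494 0.5726 0.2381] jaw yaw 66.47 ydir [-0.    -0.001 -1.   ]
shift mm [-418.8    0.8 -605.1] turn [ 1.000e-03  2.061e+00 -1.000e-03] t 0.15 F [ 1.  -0.1  0. ] op 1.002 q [-1.13  0.69 -0.19  1.57  0.16  0.9  -0.22]
```

```bash
R='' ; python3 -m inch '[[-22,0,-31.8,0,0,0],[-22,0,-31.8,0,0,0],[-22,0,-31.8,0,0,0],[-22,0,-31.8,0,0,0],[-22,0,-31.8,0,0,0],[-22,0,-31.8,0,0,0],[-22,0,-31.8,0,0,0],[-22,0,-31.8,0,0,0],[-22,0,-31.8,0,0,0]]' 88
python3 -m inch '[[-22,0,-31.8,0,0,0],[-22,0,-31.8,0,0,0],[-22,0,-31.8,0,0,0],[-22,0,-31.8,0,0,0],[-22,0,-31.8,0,0,0],[-22,0,-31.8,0,0,0],[-22,0,-31.8,0,0,0],[-22,0,-31.8,0,0,0],[-22,0,-31.8,0,0,0],[-22,0,-31.8,0,0,0]]' 70
python3 -m inch '[[0,0,0,0,0.12,0],[0,0,0,0,0.12,0],[0,0,0,0,0.12,0],[0,0,0,0,0.12,0],[0,0,0,0,0.12,0],[0,0,0,0,0.12,0],[0,0,0,0,0.12,0],[0,0,0,0,0.12,0],[0,0,0,0,0.12,0]]'
python3 -m inch '[[0,0,0,0,0.12,0],[0,0,0,0,0.12,0],[0,0,0,0,0.12,0],[0,0,0,0,0.12,0],[0,0,0,0,0.12,0],[0,0,0,0,0.12,0],[0,0,0,0,0.12,0],[0,0,0,0,0.12,0],[0,0,0,0,0,0]]'
python3 - <<'E'
from h import *; from plant import r
s=r.get_state()
plan(s,[.637,-.053,.238],np.radians(-51.6))
for n in ("wrist",):
    d=r.snapshot(n);cv2.imwrite(f"pics/{n}1.png",d["img"][:,:,::-1]);np.savez(f"{n}1.npz",**d,**s)
E
```

```text
clock: 0.9
tool_pos: [0.4335, 0.2754, 0.2387]
eef_rot: [0.591, 0.388, -0.388, -0.591]
contact_force: [0.8, 0.5, 0.6]
opening: 1.0
clock: 1.73
tool_pos: [0.637, -0.0534, 0.2385]
eef_rot: [-0.591, -0.387, 0.388, 0.592]
contact_force: [0.6, 0.4, 0.2]
opening: 0.793
clock: 2.48
tool_pos: [0.6363, -0.0514, 0.2384]
eef_rot: [-0.707, -0.026, 0.026, 0.707]
contact_force: [0.2, 1.1, -0.2]
opening: 0.792
clock: 3.23
tool_pos: [0.6364, -0.0511, 0.2382]
eef_rot: [0.64, -0.302, 0.302, -0.639]
contact_force: [-0.2, -1.0, -0.2]
opening: 0.79
pos [ 0.6364 -0.0511  0.2382] jaw yaw -50.57 ydir [-0.001 -0.    -1.   ]
shift mm [ 1.9  0.2 -0.7] turn [ 0.001  0.018 -0.   ] t 3.2333 F [-0.2 -1.  -0.2] op 0.79 q [-0.16  0.73  0.32  1.54 -0.27  0.92 -0.64]
```

View pics/wrist1.png

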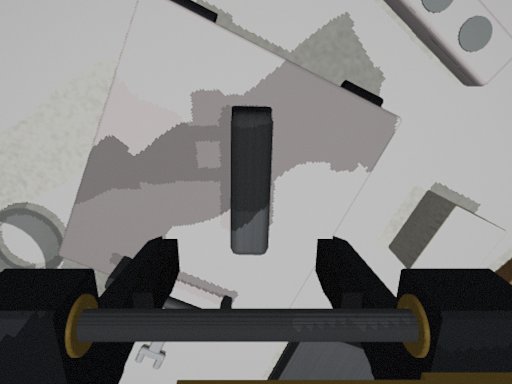

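Wrist view: the stapler is upright and lined up with the fingers (columns 231–272, rows 105–254). The handle is at lower left, around (170,285).

Run:
```python
from h import *
d=dict(np.load("wrist1.npz"))
K=d["mtx"];z=d["range_z"];v,u=np.indices(z.shape)
p=np.stack([(u-K[0,2])/K[0,0]*z,(v-K[1,2])/K[1,1]*z,z],-1)
T=d["tool_from_camera"];t=p@T[:3,:3].T+T[:3,3]
w=t@Ro.from_quat(d["eef_rot"]).as_matrix().T+d["tool_pos"]
m=(w[...,2]>.11)&(w[...,2]<.15)&(z>0);m[:,:215]=0;m[:,290:]=0;m[260:]=0
print(m.sum(),np.percentile(w[m][:,2],[5,50,95]))
top=m&(w[...,2]>.124)
R=cv2.minAreaRect((w[top][:,:2]*1000).astype(np.float32));print(R)
tt=t[top]*1000;print("tool x/z range",np.percentile(tt[:,0],[1,99]),np.percentile(tt[:,2],[1,99]))
```

```text
5651 [0.12488911 0.12970074 0.13251045]
((640.0515747070312, -52.820960998535156), (121.02449035644531, 33.393821716308594), 38.655792236328125)
tool x/z range [-12.99079257  19.63677137] [-56.42343119  60.34847217]
```

```bash
python3 -m inch '[[3,0,1,0,0.016,0],[0,30,0,0,0,0],[0,30,0,0,0,0],[0,30,0,0,0,0],[0,25,0,0,0,0],[0,17,0,0,0,0],[0,12,0,0,0,0],[0,0,0,0,0,0],[0,0,0,0,0,0]]' 70
python3 -m inch '[[0,0,0,0,0,0],[0,0,0,0,0,0],[0,0,0,0,0,0],[0,0,0,0,0,0],[0,0,0,0,0,0],[0,0,0,0,0,0]]' 20 35
```

```text
clock: 4.03
tool_pos: [0.6395, -0.0533, 0.0947]
eef_rot: [-0.637, 0.306, -0.306, 0.637]
contact_force: [0.3, -0.3, -0.6]
opening: 0.791
clock: 4.53
tool_pos: [0.6393, -0.0529, 0.0951]
eef_rot: [-0.637, 0.306, -0.306, 0.638]
contact_force: [-0.8, -0.5, 3.2]
opening: 0.377
```

```bash
python3 -m inch '[[0,0,0,0,0,0],[0,-8,0,0,0,0],[0,-12,0,0,0,0],[0,-20,0,0,0,0],[0,-25,0,0,0,0],[0,-25,0,0,0,0],[0,-20,0,0,0,0],[0,-10,0,0,0,0],[0,0,0,0,0,0],[0,0,0,0,0,0]]' 20 40
python3 - <<'E'
from h import *; from plant import r
s=r.get_state()
plan(s,[.4405,-.361,.215],np.radians(-73.5))
d=r.snapshot("wrist");cv2.imwrite("pics/wrist2.png",d["img"][:,:,::-1])
E
```

```text
clock: 5.37
tool_pos: [0.639, -0.053, 0.2147]
eef_rot: [-0.637, 0.306, -0.306, 0.637]
contact_force: [-0.9, 0.7, -3.0]
opening: 0.375
pos [ 0.639  -0.053   0.2147] jaw yaw -51.33 ydir [-0.  0. -1.]
shift mm [ 1.164e+02 -3.000e-01 -3.474e+02] turn [-0.     0.387 -0.   ] t 5.3667 F [-0.9  0.7 -3. ] op 0.375 q [-0.16  0.76  0.31  1.55 -0.28  0.87 -0.64]
```

View pics/wrist2.png

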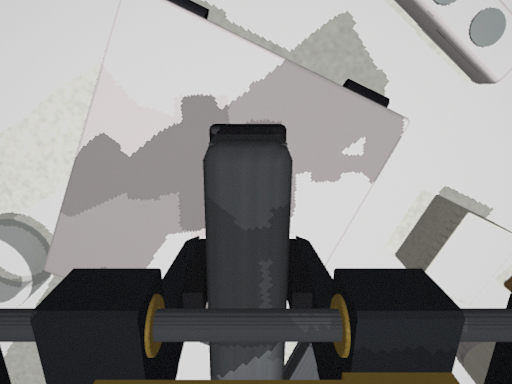

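Stapler is held level in the jaws (columns 205–292). I'm carrying it over the tray next.

```bash
python3 -m inch '[[6,0,-18,0,0,0],[10,0,-30,0,0,0],[11.6,0,-34.7,0,0,0],[11.6,0,-34.7,0,0,0],[11.6,0,-34.7,0,0,0],[11.6,0,-34.7,0,0,0],[11.6,0,-34.7,0,0,0],[11.6,0,-34.7,0,0,0],[11.6,0,-34.7,0,0,0],[10,0,-29,0,0,0],[6,0,-18,0,0,0],[3.2,0,-9.5,0,0,0]]'
python3 -m inch '[[0,0,0,0,0.08,0],[0,0,0,0,0.1,0],[0,0,0,0,0.1,0],[0,0,0,0,0.08,0],[0,0,0,0,0.027,0],[0,0,0,0,0,0],[0,0,0,0,0,0]]'
python3 - <<'E'
from h import *; from plant import r
s=r.get_state()
plan(s,[.4405,-.361,.016],np.radians(-73.5))
for n in("side","wrist"):
  d=r.snapshot(n);cv2.imwrite(f"pics/{n}3.png",d["img"][:,:,::-1])
E
```

```text
clock: 6.42
tool_pos: [0.4372, -0.3639, 0.2134]
eef_rot: [0.637, -0.309, 0.307, -0.636]
contact_force: [-0.2, -0.1, -2.9]
opening: 0.378
clock: 7.0
tool_pos: [0.441, -0.3602, 0.214]
eef_rot: [-0.567, 0.423, -0.422, 0.567]
contact_force: [-0.5, 0.1, -2.3]
opening: 0.375
pos [ 0.441  -0.3602  0.214 ] jaw yaw -73.34 ydir [-0.001  0.001 -1.   ]
shift mm [  0.9 198.   -0.6] turn [ 0.001  0.003 -0.001] t 7.0 F [-0.5  0.1 -2.3] op 0.375 q [ 0.4   0.67  0.36  1.78 -0.33  0.75 -0.35]
```

View pics/side3.png

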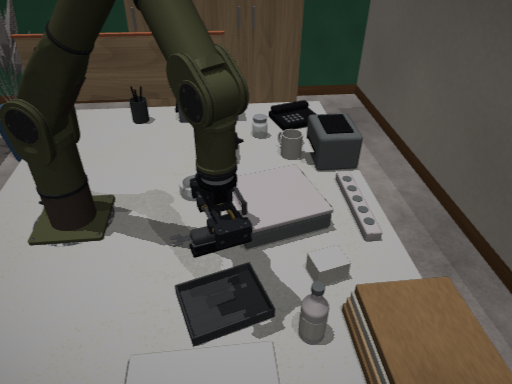

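View pics/wrist3.png

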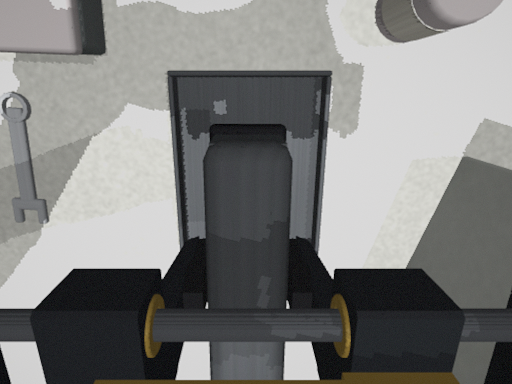

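Wrist view: stapler level and centred over the tray (tray columns 170–330). Lowering it now.

```bash
python3 -m inch '[[0,15,0,0,0,0],[0,25,0,0,0,0],[0,30,0,0,0,0],[0,30,0,0,0,0],[0,30,0,0,0,0],[0,25,0,0,0,0],[0,15,0,0,0,0],[0,10,0,0,0,0],[0,6,0,0,0,0],[0,4,0,0,0,0],[0,0,0,0,0,0],[0,0,0,0,0,0]]'
python3 -m inch '[[0,1.5,0,0,0,0],[0,1.5,0,0,0,0],[0,1.5,0,0,0,0],[0,1,0,0,0,0],[0,0,0,0,0,0],[0,0,0,0,0,0]]'
```

```text
clock: 8.1
tool_pos: [0.4412, -0.3615, 0.0254]
eef_rot: [-0.567, 0.423, -0.424, 0.567]
contact_force: [-0.4, -0.2, -1.8]
opening: 0.374
clock: 8.6
tool_pos: [0.4407, -0.3611, 0.0192]
eef_rot: [-0.567, 0.423, -0.423, 0.567]
contact_force: [0.3, 0.4, -3.1]
opening: 0.374
```

```bash
python3 -m inch '[[0,1,0,0,0,0],[0,1,0,0,0,0],[0,0,0,0,0,0],[0,0,0,0,0,0]]'
```

```text
clock: 8.93
tool_pos: [0.4409, -0.3612, 0.0181]
eef_rot: [-0.566, 0.423, -0.423, 0.567]
contact_force: [0.1, 1.3, 5.4]
opening: 0.376
```

Contact: vertical force went from -3 to +5 N. Releasing and backing straight up.

```bash
python3 -m inch '[[0,0,0,0,0,0],[0,0,0,0,0,0],[0,0,0,0,0,0],[0,0,0,0,0,0]]' 60
python3 -m inch '[[0,-8,0,0,0,0],[0,-20,0,0,0,0],[0,-30,0,0,0,0],[0,-40,0,0,0,0],[0,-40,0,0,0,0],[0,-40,0,0,0,0],[0,-20,0,0,0,0],[0,0,0,0,0,0]]'
python3 - <<'E'
from h import *; from plant import r
s=r.get_state()
plan(s,[.498,-.0675,.216],np.radians(14.5))
for n in("side","wrist"):
  d=r.snapshot(n);cv2.imwrite(f"pics/{n}4.png",d["img"][:,:,::-1])
E
```

```text
clock: 9.27
tool_pos: [0.4409, -0.3612, 0.0172]
eef_rot: [-0.567, 0.423, -0.423, 0.567]
contact_force: [-0.5, -0.6, -0.3]
opening: 0.652
clock: 9.93
tool_pos: [0.4427, -0.3634, 0.2207]
eef_rot: [0.567, -0.42, 0.427, -0.566]
contact_force: [0.6, -0.7, 0.3]
opening: 0.686
pos [ 0.4427 -0.3634  0.2207] jaw yaw -73.53 ydir [ 0.008 -0.006 -1.   ]
shift mm [-268.1    3.3  136.9] turn [ 0.002 -1.536  0.011] t 9.9333 F [ 0.6 -0.7  0.3] op 0.686 q [ 0.39  0.67  0.37  1.77 -0.33  0.75 -0.35]
```

View pics/wrist4.png

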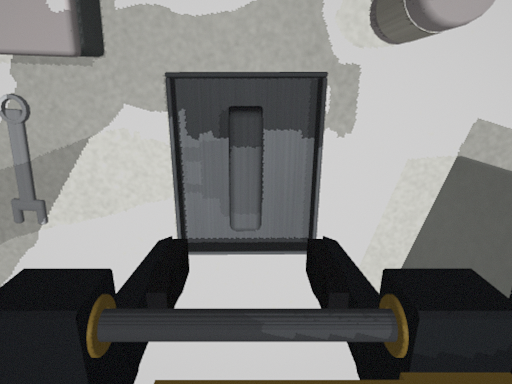

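View pics/side4.png

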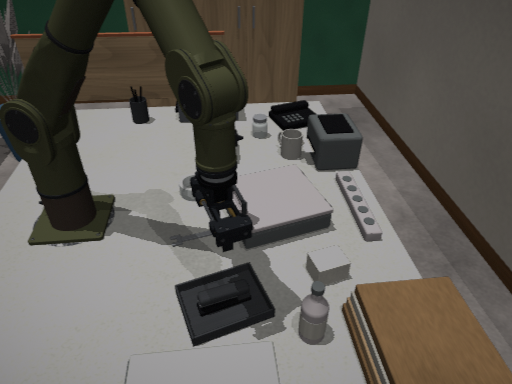

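Stapler stands upright inside the tray (wrist view columns 229–263, rows 107–230). Moving to the handle.

```bash
python3 -m inch '[[-29.8,0,15.2,0,0,0],[-29.8,0,15.2,0,0,0],[-29.8,0,15.2,0,0,0],[-29.8,0,15.2,0,0,0],[-29.8,0,15.2,0,0,0],[-29.8,0,15.2,0,0,0],[-29.8,0,15.2,0,0,0],[-29.8,0,15.2,0,0,0],[-29.8,0,15.2,0,0,0]]'
python3 -m inch '[[0,0,0,0,-0.12,0],[0,0,0,0,-0.12,0],[0,0,0,0,-0.12,0],[0,0,0,0,-0.12,0],[0,0,0,0,-0.12,0],[0,0,0,0,-0.12,0],[0,0,0,0,-0.12,0],[0,0,0,0,-0.12,0],[0,0,0,0,-0.12,0],[0,0,0,0,-0.12,0],[0,0,0,0,-0.12,0],[0,0,0,0,-0.12,0]]'
python3 -m inch '[[0,0,0,0,-0.096,0],[0,0,0,0,0,0],[0,0,0,0,0,0]]'
python3 - <<'E'
from h import *; from plant import r
s=r.get_state()
plan(s,[.498,-.0675,.216],np.radians(14.5))
d=r.snapshot("wrist");cv2.imwrite("pics/wrist5.png",d["img"][:,:,::-1]);np.savez("wrist5.npz",**d,**s)
K=d["mtx"];z=d["range_z"];v,u=np.indices(z.shape)
p=np.stack([(u-K[0,2])/K[0,0]*z,(v-K[1,2])/K[1,1]*z,z],-1)
T=d["tool_from_camera"];t=p@T[:3,:3].T+T[:3,3]
w=t@Ro.from_quat(s["eef_rot"]).as_matrix().T+s["tool_pos"]
m=(w[...,2]>.105)&(w[...,2]<.135)&(z>0)&(abs(t[...,0])<.04)
R=cv2.minAreaRect((w[m][:,:2]*1000).astype(np.float32));print(m.sum(),R,np.percentile(w[m][:,2],[5,50,95]),u[m].min(),u[m].max(),v[m].min(),v[m].max())
for lo in(-.1,-.06,-.03,0,.03):
  k=m&(t[...,2]>lo)&(t[...,2]<lo+.03)
  if k.sum()>10:print(lo,k.sum(),np.percentile(t[k][:,0]*1000,[2,50,98]).round(1),np.percentile(w[k][:,2],[50,98]).round(4))
E
```

```text
clock: 10.78
tool_pos: [0.4945, -0.0631, 0.2136]
eef_rot: [0.567, -0.424, 0.422, -0.566]
contact_force: [0.2, -0.5, 0.0]
opening: 0.683
clock: 11.78
tool_pos: [0.4944, -0.0647, 0.2135]
eef_rot: [-0.704, -0.056, 0.059, 0.705]
contact_force: [-0.7, 0.5, -0.6]
opening: 0.68
clock: 12.03
tool_pos: [0.4948, -0.0649, 0.214]
eef_rot: [-0.701, -0.087, 0.089, 0.702]
contact_force: [-0.0, 0.8, 0.4]
opening: 0.681
pos [ 0.4948 -0.0649  0.214 ] jaw yaw 14.34 ydir [-0.003  0.001 -1.   ]
shift mm [ 2.5 -2.  -3.3] turn [-0.002 -0.003 -0.003] t 12.0333 F [-0.   0.8  0.4] op 0.681 q [ 0.06  0.56 -0.04  1.97  0.03  0.61  0.25]
2425 ((496.78558349609375, -67.5365982055664), (13.849751472473145, 124.58612060546875), 14.75717544555664) [0.1188497  0.1226258  0.12403583] 239 257 118 271
-0.06 500 [-4.7  2.   8.1] [0.1225 0.1243]
-0.03 524 [-3.6  2.   7.7] [0.1224 0.1242]
0 604 [-4.3  1.9  7.4] [0.1224 0.1242]
0.03 695 [-4.7  1.1  7.3] [0.1229 0.1247]
```

View pics/wrist5.png

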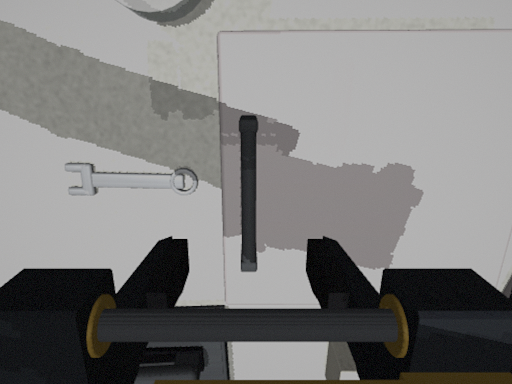

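Wrist view: bar is vertical in the image at columns 241–257, rows 117–270, about 2 mm to +x of the tool axis, with its top at 124 mm as expected. Lowering onto it and gripping.

```bash
python3 -m inch '[[2,20,-3,0,0,0],[0,25,0,0,0,0],[0,25,0,0,0,0],[0,20,0,0,0,0],[0,12,0,0,0,0],[0,6,0,0,0,0],[0,4,0,0,0,0],[0,0,0,0,0,0],[0,0,0,0,0,0]]' 45
python3 -m inch '[[0,0,0,0,0,0],[0,0,0,0,0,0],[0,0,0,0,0,0],[0,0,0,0,0,0],[0,0,0,0,0,0],[0,0,0,0,0,0],[0,0,0,0,0,0]]' 5 50
cat > arc.py <<'E'
from h import *
def rows(a0,a1,tilt0,tilt1,n,b=16):
    # plane: tool x(jaw), tool y ; lid frame x,z
    def pose(f):
        th=np.radians(a0+(a1-a0)*f);ti=np.radians(tilt0+(tilt1-tilt0)*f)
        R=Ro.from_rotvec([0,th,0]).apply([-250,0,52])
        M=Ro.from_rotvec([0,ti,0]).as_matrix()@np.array([[1,0,0],[0,0,1],[0,-1,0.]])  # cols x,y(down),z
        return R+M[:,1]*b,M
    for k in range(n):
        p,M=pose(k/n);q,N=pose((k+1)/n)
        print((M.T@(q-p)).round(1),Ro.from_matrix(M.T@N).as_rotvec().round(4))
E
python3 - <<'E'
from arc import *; from plant import r
plan(r.get_state(),[.498,-.0675,.102],np.radians(14.5))
rows(0,45,0,22.5,24)
d=r.snapshot("wrist");cv2.imwrite("pics/wrist6.png",d["img"][:,:,::-1])
E
```

```text
clock: 12.83
tool_pos: [0.4988, -0.0675, 0.1036]
eef_rot: [0.702, 0.089, -0.089, -0.701]
contact_force: [0.8, -0.2, -0.8]
opening: 0.509
clock: 13.42
tool_pos: [0.4963, -0.0681, 0.1033]
eef_rot: [0.702, 0.087, -0.09, -0.701]
contact_force: [-3.9, -1.2, 4.4]
opening: 0.118
pos [ 0.4963 -0.0681  0.1033] jaw yaw 14.45 ydir [-0.004 -0.001 -1.   ]
shift mm [1.8 1.3 0.2] turn [-0.    -0.001 -0.004] t 13.4167 F [-3.9 -1.2  4.4] op 0.118 q [ 0.06  0.76 -0.02  2.05  0.05  0.34  0.24]
[ 1.6 -8.2  0. ] [0.     0.     0.0164]
[ 1.7 -8.1  0. ] [0.     0.     0.0164]
[ 1.8 -8.1  0. ] [0.     0.     0.0164]
[ 2.  -8.1  0. ] [0.     0.     0.0164]
[ 2.1 -8.   0. ] [0.     0.     0.0164]
[ 2.2 -8.   0. ] [0.     0.     0.0164]
[ 2.4 -7.9  0. ] [0.     0.     0.0164]
[ 2.5 -7.9  0. ] [0.     0.     0.0164]
[ 2.6 -7.8  0. ] [0.     0.     0.0164]
[ 2.7 -7.8  0. ] [0.     0.     0.0164]
[ 2.9 -7.7  0. ] [0.     0.     0.0164]
[ 3.  -7.7  0. ] [0.     0.     0.0164]
[ 3.1 -7.6  0. ] [0.     0.     0.0164]
[ 3.3 -7.6  0. ] [0.     0.     0.0164]
[ 3.4 -7.5  0. ] [0.     0.     0.0164]
[ 3.5 -7.5  0. ] [0.     0.     0.0164]
[ 3.6 -7.4  0. ] [0.     0.     0.0164]
[ 3.7 -7.3  0. ] [0.     0.     0.0164]
[ 3.9 -7.3  0. ] [0.     0.     0.0164]
[ 4.  -7.2  0. ] [0.     0.     0.0164]
[ 4.1 -7.1  0. ] [0.     0.     0.0164]
[ 4.2 -7.1  0. ] [0.     0.     0.0164]
[ 4.3 -7.   0. ] [0.     0.     0.0164]
[ 4.4 -6.9  0. ] [0.     0.     0.0164]
```

View pics/wrist6.png

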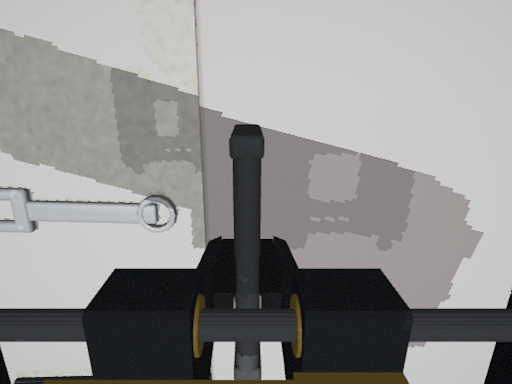

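Bar gripped (jaws stopped at about 10–12 mm). Opening along the arc, with the tool tilting by half the lid angle.

```bash
python3 -m inch '[[0,-4,0,0,0,0.008],[1.6,-4.2,0,0,0,0.0084],[1.7,-8.1,0,0,0,0.0164],[1.8,-8.1,0,0,0,0.0164],[2,-8.1,0,0,0,0.0164],[2.1,-8,0,0,0,0.0164],[2.2,-8,0,0,0,0.0164],[2.4,-7.9,0,0,0,0.0164],[2.5,-7.9,0,0,0,0.0164]]'
cat > chk.py <<'E'
from h import *; from plant import r
s=r.get_state();M=Ro.from_quat(s["eef_rot"]).as_matrix()
g=s["tool_pos"]-M[:,1]*.016
b0=np.array([.4965,-.0675,.118]);xs=np.array([np.cos(.2545),np.sin(.2545),0])
h=b0+.25*xs;h[2]=.066
v=g-h;a=np.degrees(np.arctan2(v[2],-v@xs))
print("bar",g.round(4),"rad",np.hypot(v[2],v@xs).round(4),"lid deg",(a-11.75).round(2),"tilt",np.degrees(np.arccos(-M[2,1])).round(1),"F",s["contact_force"].round(1),"op",round(s["opening"],3),"t",s["clock"])
E
python3 chk.py
```

```text
clock: 14.22
tool_pos: [0.5153, -0.0632, 0.1661]
eef_rot: [0.706, 0.04, -0.137, -0.694]
contact_force: [-2.1, -1.1, -4.4]
opening: 0.117
bar [ 0.5175 -0.0626  0.1819] rad 0.2562 lid deg 15.15 tilt 7.9 F [-2.1 -1.1 -4.4] op 0.117 t 14.2167
```

```bash
python3 -m inch '[[2.6,-7.8,0,0,0,0.0164],[2.7,-7.8,0,0,0,0.0164],[2.9,-7.7,0,0,0,0.0164],[3,-7.7,0,0,0,0.0164],[3.1,-7.6,0,0,0,0.0164],[3.3,-7.6,0,0,0,0.0164],[3.4,-7.5,0,0,0,0.0164],[3.5,-7.5,0,0,0,0.0164]]'
python3 chk.py
python3 -m inch '[[3.6,-7.4,0,0,0,0.0164],[3.7,-7.3,0,0,0,0.0164],[3.9,-7.3,0,0,0,0.0164],[4,-7.2,0,0,0,0.0164],[4.1,-7.1,0,0,0,0.0164],[2.5,-4.2,0,0,0,0.01],[0,0,0,0,0,0],[0,0,0,0,0,0],[0,0,0,0,0,0]]'
python3 chk.py
python3 - <<'E'
from h import *; from plant import r
for n in("side","top","wrist"):
  d=r.snapshot(n);cv2.imwrite(f"pics/{n}7.png",d["img"][:,:,::-1]);np.savez(f"{n}7.npz",**d)
E
```

```text
clock: 14.88
tool_pos: [0.5491, -0.0543, 0.2215]
eef_rot: [0.707, -0.007, -0.183, -0.683]
contact_force: [-4.7, -1.0, -3.1]
opening: 0.118
bar [ 0.5533 -0.0533  0.237 ] rad 0.2567 lid deg 30.01 tilt 15.5 F [-4.7 -1.  -3.1] op 0.118 t 14.8833
clock: 15.63
tool_pos: [0.5806, -0.0462, 0.2542]
eef_rot: [0.706, -0.039, -0.214, -0.674]
contact_force: [-6.8, -1.0, 2.6]
opening: 0.119
bar [ 0.5861 -0.0448  0.2691] rad 0.2571 lid deg 40.44 tilt 20.8 F [-6.8 -1.   2.6] op 0.119 t 15.6333
```

View pics/side7.png

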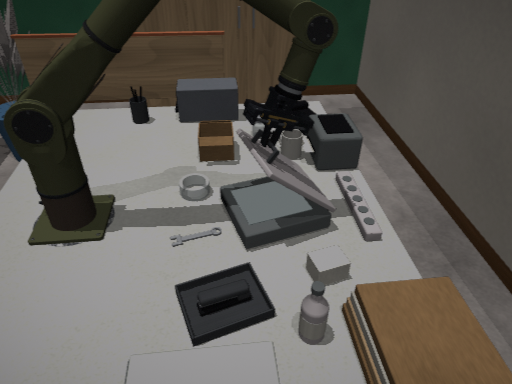

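View pics/top7.png

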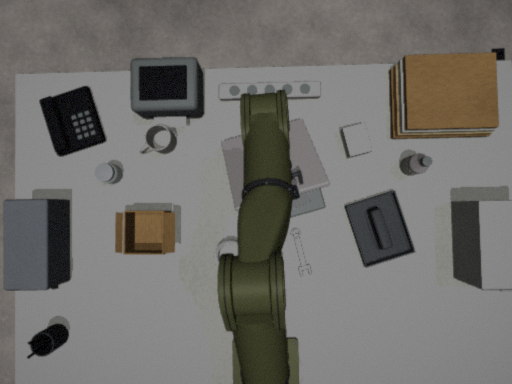

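Side view: lid open and held, underside visible near (300,180). The stapler is in the tray at (224,293). Now measuring the lid angle from top-view depth.

```bash
cat > ang.py <<'E'
import sys
from h import *
def ang(d,box=(302,130,322,185)):
    w=cloud(d);x0,y0,x1,y1=box;P=w[y0:y1,x0:x1].reshape(-1,3);P=P[(P[:,2]>.085)&(P[:,2]<.3)]
    for _ in range(4):
        c=P.mean(0);n=np.linalg.svd(P-c,full_matrices=False)[2][2];e=abs((P-c)@n);P=P[e<max(.003,2*e.std())]
    n*=np.sign(n[2]);print("lid deg",np.degrees(np.arccos(n[2])).round(2),"n",n.round(3),"N",len(P),"rms",e.std().round(4),"z",P[:,2].min().round(3),P[:,2].max().round(3))
if __name__=="__main__":
    from plant import r
    ang(r.snapshot("top"))
E
python3 -c "
from ang import *
ang(dict(np.load('top7.npz')));ang(dict(np.load('top7.npz')),(226,140,242,200))
d=dict(np.load('top0.npz'));ang(dict(d),(302,130,322,185)) if 0 else None"
```

```text
lid deg 39.96 n [0.623 0.155 0.766] N 744 rms 0.0008 z 0.111 0.257
lid deg 40.04 n [0.618 0.177 0.766] N 764 rms 0.0008 z 0.086 0.242
```

```bash
python3 -m inch '[[3.6,-6,0,0,0,0.014],[4.1,-6.6,0,0,0,0.016],[3.4,-5.3,0,0,0,0.012],[0,0,0,0,0,0],[0,0,0,0,0,0],[0,0,0,0,0,0]]'
python3 chk.py; python3 ang.py
```

```text
clock: 16.28
tool_pos: [0.5972, -0.0418, 0.2674]
eef_rot: [0.705, -0.054, -0.228, -0.67]
contact_force: [-7.2, -0.7, 4.6]
opening: 0.118
bar [ 0.6033 -0.0403  0.2821] rad 0.2573 lid deg 45.35 tilt 23.2 F [-7.2 -0.7  4.6] op 0.118 t 16.2833
lid deg 44.68 n [0.682 0.172 0.711] N 741 rms 0.0008 z 0.121 0.273
```

```bash
python3 - <<'E'
from h import *
d=dict(np.load('top0.npz'));w=cloud(d)
for x0,y0,x1,y1 in((300,140,312,195),(230,150,255,200)):
    P=w[y0:y1,x0:x1].reshape(-1,3);P=P[abs(P[:,2]-.082)<.01];c=P.mean(0);n=np.linalg.svd(P-c,full_matrices=False)[2][2];n*=np.sign(n[2])
    print(len(P),c[2],np.degrees([n[0],n[1]]).round(2))
E
python3 -m inch '[[0,0,0,0,0,0],[0,0,0,0,0,0],[0,0,0,0,0,0],[0,0,0,0,0,0],[0,0,0,0,0,0],[0,0,0,0,0,0],[0,0,0,0,0,0],[0,0,0,0,0,0],[0,0,0,0,0,0],[0,0,0,0,0,0],[0,0,0,0,0,0],[0,0,0,0,0,0]]'
python3 chk.py; python3 ang.py
python3 - <<'E'
from h import *; from plant import r
for n in("side","wrist"):
  d=r.snapshot(n);cv2.imwrite(f"pics/{n}8.png",d["img"][:,:,::-1])
E
```

```text
636 0.08244068869810871 [-0.12  0.13]
1159 0.08244630467893327 [0.02 0.25]
clock: 17.33
tool_pos: [0.5972, -0.0418, 0.2673]
eef_rot: [0.705, -0.054, -0.228, -0.67]
contact_force: [-6.8, -1.0, 4.3]
opening: 0.115
bar [ 0.6033 -0.0403  0.282 ] rad 0.2573 lid deg 45.34 tilt 23.2 F [-6.8 -1.   4.3] op 0.115 t 17.3333
lid deg 44.57 n [0.681 0.169 0.712] N 740 rms 0.0007 z 0.121 0.273
```

View pics/side8.png

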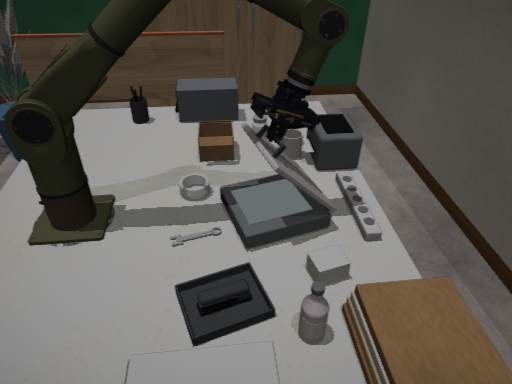

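View pics/wrist8.png

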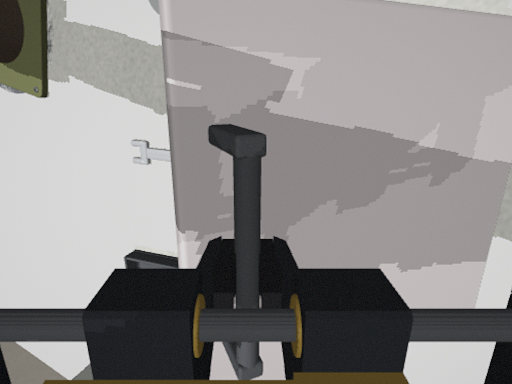

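The side and wrist views show the bar firmly between the fingers (wrist columns 235–262), the stapler upright in the tray, and the other things where they were. Angle is 44.6° by camera and 45.3° by arm kinematics, and it's steady, so I'm handing it in.

Run:
```python
from plant import r
print(r.finish_job())
```

```text
the job is handed in; nothing more can be done
None
```

The stapler is standing upright in the tray, and the lid is open at about 45° and still held by its handle. I lowered the stapler until it touched the tray floor before letting go, and only then gripped the handle and lifted the lid. The job was handed in at about 17.5 s.

- **Lid angle:** my two measurements disagree slightly. The top camera's depth gave 44.6–44.7°, and the arm's own position gave 45.3°. It held steady for a second before hand-in, and the highest angle I measured was about 45.4°.
- **Force:** the steady force at the wrist was about 8 N, and the largest reading I saw during the job was about 8.6 N.
- **Other things on the desk:** everything I could see in the last pictures looked unmoved. I checked this by eye only, and the arm partly blocked the top view. Nothing fell.

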